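# Ballast the inspection crawler

## Robot

A 6-joint arm with a two-finger parallel gripper is mounted at the origin on the work surface. World frame = base frame: x ahead of the robot, y to its left, z up, the work surface at z = 0. Lengths are in m, angles in rad, forces in N, time in s.
With the tool pointing down it reaches from about 0.275 to 1 m from the base axis. Payload 8.4 kg.
Tool frame: the origin (TCP) lies on the centre line of the jaws, within the pads' length; the fingertips stand 17 mm ahead of it and the grasp point (between the pads) lies 2 mm behind it (bot.tcp_to_tips is the z of the fingertips in the tool frame, in m); z points along the fingers, y is the line along which they close (so a half turn about z gives the same grasp; the last joint's range is limited). The gripper opens to 85 mm and grips with 20 to 120 N. Pads are 22 mm wide; open, the fingers measure 114 mm over their backs; the gripper's body (76 mm by 85 mm) begins 54 mm behind the grasp point. The pads swing forward as they close: fully open they stand 13 mm farther back than shut.
Start: joints at [-1.352, 0.353, 1.633, -0, 1.155, -0.002], TCP at [0.137, -0.61, 0.248] pointing down, gripper open.
Joint ranges: [-2.63, 2.63], [-0.92, 2.1], [0.06, 2.66], [-1.3, 4.44], [0, 2.69], [-3.02, 3.02]. Speed limits (rad/s): [2.22, 2.22, 2.79, 3.14, 3.14, 3.14].

## Interface

Orientations are given as a unit quaternion [x, y, z, w].
In Python, from workcell import bot, hand, kinematics, get_obs, vision, hand_in gives the robot as it stands. The module is installed in compiled form; this text tells all that it offers. Calls block until the motion is done:
- bot.reach(position, orientation): joint-space move of the TCP to a pose.
- bot.servo_line(position, ori=None, velocity=0.15): straight line of the TCP; ori=None keeps the orientation; velocity is the mean speed in m/s.
- bot.goto_joints(angles): joint-space move.
- hand.move_gripper(opening, strength=None): finger opening in m; strength is the grip in N (None keeps the last); returns when the fingers have stopped.
- bot.dwell(seconds).
- kinematics.solve_ik(position, orientation): joint angles nearest the present ones, or None.
- get_obs(): the state.
- vision.read_camera(name): name is "scene" or "side" or "wrist"; returns a dict with "frame" (400x640x3 uint8, red, green, blue), "intrinsics" (3x3 intrinsics, pixels), "view" (4x4, takes a point from world to camera coordinates). Camera axes: x right, y down, z forward; pixel columns grow to the right and rows downward; lengths in m; the calibration is good to about 2 mm. A picture is of the moment at which its call begins. There is no depth.
A pose or a line that the arm cannot do raises bot.IKError and nothing moves.
- hand_in(): hands the job in; it is judged then, once.
The state is a dict: "time_s": time; "joint_pos": joint angles; "joint_vel": joint speeds; "joint_efforts": joint torques, N m; "position": TCP position; "orientation": TCP orientation; "wrist_force": force on the tool from outside, world axes, zero at the start; "ft_torque": the same for the moment, N m; "gripper_width": finger opening in m; "grip_force": force on a finger pad.
Only numpy, scipy, OpenCV 4.12 (cv2) and the standard library are available. Lean on these libraries where they do the work, as an engineer would, in place of code of your own. Each camera call takes 0.05 s, during which the arm holds its last target. There are 200 camera calls.

## Task

Open the crawler's ballast pot by lifting off its loose cap and laying the cap flat in the round cap holder. Then use the scoop to load at least four of the six steel ballast balls from the stock tray into the pot; the fingers must not touch the balls, and none may be spilled outside the tray and the pot. Finish by standing the scoop back on the middle of its rubber pad, and leave the console, the spare lamp and the connector box undisturbed.

Things in the scene. Friction and masses are not known exactly. Their poses are not given: they have to be found in the camera images.
- crawler: Fixed crawler: round black and white base (radius 118, 36 high, centred 40 towards +y from the pot) with a ballast pot: upright aluminium cup, outer radius 50, inner 46, inner floor at height 40, rim at 105. Origin: bench level, on the pot's axis. Obstacle on its +y side: fixed lamp cylinder on a post, within x -55..55, y 92..156, up to height 200.
- pot_core (a point): Middle of the inside of the ballast pot, on its axis, 68 above the bench (37 below the rim).
- cap: Loose cap on the pot's rim: aluminium disc, radius 54, 6 thick; below it a spigot (radius 40, 8 deep) that sits in the pot; on top a black grip bar 60 long (x), 18 wide (y), 30 high, its top 44 above the origin. Origin: centre of the spigot's underside. 0.16 kg.
- dish: Cap holder: round shallow grey dish fixed on the bench, outer radius 64, inner radius 60, inner floor at height 4, rim at height 22. Origin: centre of underside. A cap lying properly in it has its origin at height 4.
- pad: Fixed flat black rubber pad, 130 (x) x 100 (y) x 4 thick, where the scoop stands. Origin: centre of underside.
- scoop: Aluminium scoop, 0.15 kg. Origin: centre of its floor's underside (100 x 80 x 2.5). +x: open mouth, bare lip at x = 50. Side walls 76 apart inside, 14.5 high behind x = 38, 34.5 high behind x = 16. Back wall at x = -25. Handle: upright black bar at x = -39, 22 (x) x 16 (y), 110 high; grip it across y above height 60.
- tray: Fixed white open stock tray. Origin: centre of the underside; outside 246 (x) x 136 (y), walls 49 high. Inside: y -63..63, floor at height 4, flat from x = -118 to 84; from x = 84 a ramp rises 50 degrees to the far wall, so balls pushed there by the scoop roll back over its lip. Balls start between x = 7 and 85.
- ball0: Dark steel ballast ball, diameter 26, about 0.045 kg. Origin: its centre. All six are alike; they roll, but with some resistance, and stay on slopes below about 8 degrees.
- ball1: Dark steel ballast ball, diameter 26, about 0.045 kg. Origin: its centre. All six are alike; they roll, but with some resistance, and stay on slopes below about 8 degrees.
- ball2: Dark steel ballast ball, diameter 26, about 0.045 kg. Origin: its centre. All six are alike; they roll, but with some resistance, and stay on slopes below about 8 degrees.
- ball3: Dark steel ballast ball, diameter 26, about 0.045 kg. Origin: its centre. All six are alike; they roll, but with some resistance, and stay on slopes below about 8 degrees.
- ball4: Dark steel ballast ball, diameter 26, about 0.045 kg. Origin: its centre. All six are alike; they roll, but with some resistance, and stay on slopes below about 8 degrees.
- ball5: Dark steel ballast ball, diameter 26, about 0.045 kg. Origin: its centre. All six are alike; they roll, but with some resistance, and stay on slopes below about 8 degrees.
- console: Bystander: loose black handheld control console, 100 x 180 x 50 high. Origin: centre of underside.
- lamp: Bystander: loose spare lamp head, aluminium cylinder standing upright, diameter 65, 92 high. Origin: centre of underside.
- plug_box: Bystander: loose black connector box, 45 x 75 x 38 high. Origin: centre of underside.
Mind the look-alikes: they are no part of the job. What is shaped like the scoop but blue or purple is not meant. Leave any red look-alike of the cap alone.

How it is judged:
By the outcome, as a careful person would: the job done as asked, in the order asked, and still so for the second after the job is handed in, with the robot touching nothing.
It also fails if it takes over 72 s, if anything falls off the work surface, if the arm or the gripper's body presses on something with over 40 N, if the wrist force passes 120 N, or if a joint passes its speed limit or range.

## Working session

There is one attempt and no reset: what is moved stays moved. The work goes in short steps, each a Python script; the robot and the scene stay as the last script left them, time stands still between calls to the robot, and variables do not carry over. Pictures are saved under pics/ and viewed, at most 10 in all, crops included, and the job is handed in when it is done.

```bash
mkdir -p pics
python3 - <<'E'
from workcell import *
import cv2,numpy as np
for n in ("scene","side","wrist"):
    d=vision.read_camera(n); cv2.imwrite(f"pics/{n}0.png",d["frame"][:,:,::-1]); 
    np.savez(f"pics/{n}0.npz",K=d["intrinsics"],V=d["view"]); print(n,d["intrinsics"].round(1).tolist(),d["view"].round(3).tolist())
o=get_obs();print(o)
E
```

```text
scene [[407.2, 0.0, 317.9], [0.0, 407.2, 197.8], [0.0, 0.0, 1.0]] [[-0.473, 0.881, 0.017, 0.346], [0.475, 0.271, -0.837, -0.152], [-0.742, -0.387, -0.547, 1.467], [0.0, 0.0, 0.0, 1.0]]
side [[517.2, 0.0, 315.7], [0.0, 517.2, 192.2], [0.0, 0.0, 1.0]] [[-0.772, -0.635, 0.005, 0.371], [-0.483, 0.583, -0.654, 0.402], [0.412, -0.507, -0.757, 1.373], [0.0, 0.0, 0.0, 1.0]]
wrist [[285.9, 0.0, 324.7], [0.0, 285.9, 198.6], [0.0, 0.0, 1.0]] [[0.219, -0.976, -0.001, -0.624], [-0.932, -0.21, 0.294, -0.039], [-0.287, -0.063, -0.956, 0.378], [0.0, 0.0, 0.0, 1.0]]
{'time_s': 0.15, 'joint_pos': array([-1.35240771e+00,  3.53499331e-01,  1.63392409e+00, -1.98736708e-05,
        1.15517675e+00, -2.35603336e-03]), 'joint_vel': array([ 0.00034946, -0.00242388, -0.00113111, -0.0001234 , -0.00138668,
       -0.00075616]), 'joint_efforts': array([-4.26871816e-05, -6.05639076e+01, -3.42339098e+01,  1.07362106e-05,
        6.21715575e-03,  4.56828388e-05]), 'position': array([ 0.13680015, -0.60952054,  0.24774449]), 'orientation': array([ 9.93914587e-01,  1.10152347e-01, -6.33440165e-05, -4.99840490e-04]), 'wrist_force': array([-0.0228135 , -1.23192248, -0.14642435]), 'ft_torque': array([ 0.00665499, -0.03875147,  0.01658861]), 'grip_force': 0.0, 'gripper_width': 0.08527717132429224}
```

View pics/scene0.png

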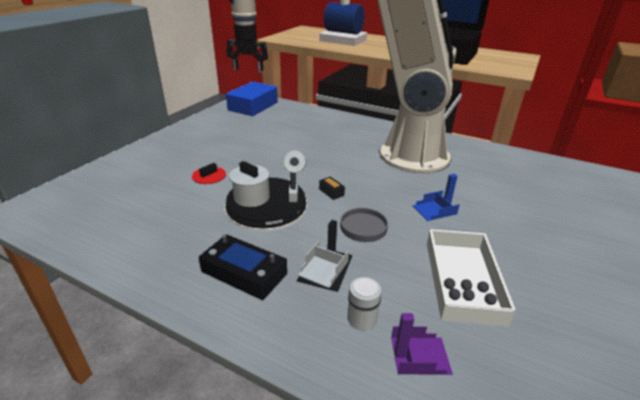

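View pics/side0.png

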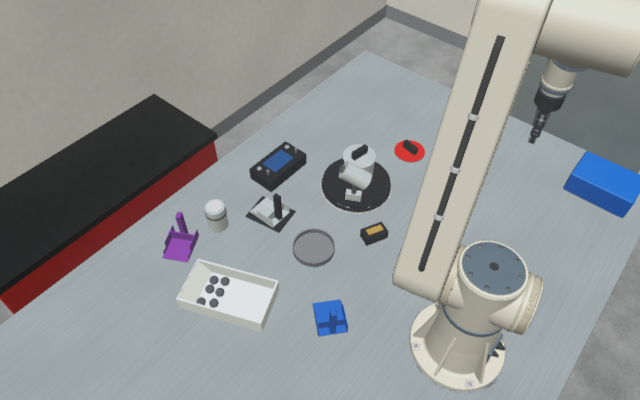

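The scene picture shows candidates for the cap: aluminium one on the pot at (249,170), red look-alike at (208,174), which I leave alone. For the scoop: aluminium on black pad at (325,265); blue at (438,205) and purple at (420,350) are decoys. Dish is at (364,224), tray at (470,275). The side view agrees: cap (360,155), red (410,150), scoop (270,210), dish (313,247), tray (228,293). I'll check with a close crop of each view.

```bash
cat > h.py <<'E'
import numpy as np,cv2
from workcell import *
from scipy.spatial.transform import Rotation as R
class C:
    def __init__(s,K,V): s.K,s.V=np.array(K),np.array(V)
    def ray(s,p,z):
        d=s.V[:3,:3].T@np.linalg.solve(s.K,[p[0],p[1],1]); c=-s.V[:3,:3].T@s.V[:3,3]
        return c+d*(z-c[2])/d[2]
    def proj(s,P):
        q=(s.V[:3,:3]@np.asarray(P,float).T).T+s.V[:3,3]; q=q@s.K.T; return q[...,:2]/q[...,2:]
def cam(n,f=None):
    d=vision.read_camera(n)
    if f: cv2.imwrite(f"pics/{f}.png",d["frame"][:,:,::-1]); np.savez(f"pics/{f}.npz",K=d["intrinsics"],V=d["view"])
    return d["frame"],C(d["intrinsics"],d["view"])
def load(f): z=np.load(f"pics/{f}.npz"); return C(z["K"],z["V"])
E
python3 - <<'E'
from h import *
a=cv2.imread("pics/scene0.png")[140:330,190:520]; b=cv2.imread("pics/side0.png")[130:345,165:435]
cv2.imwrite("pics/crop1.png",cv2.resize(a,None,fx=2.4,fy=2.4,interpolation=3)); cv2.imwrite("pics/crop2.png",cv2.resize(b,None,fx=2.7,fy=2.7,interpolation=3))
s,t=load("scene0"),load("side0")
for n,p,q,z in [("captop",(249,168),(360,152),.141),("scoop",(322,268),(266,212),.006),("dish",(364,224),(313,247),.02),("tray",(469,275),(228,293),.03),("lamp",(364,302),(217,215),.046),("plug",(332,187),(374,233),.03),("console",(243,260),(279,163),.04)]:
    print(n,s.ray(p,z).round(3),t.ray(q,z).round(3))
E
```

```text
captop [ 0.571 -0.296  0.141] [ 0.546 -0.299  0.141]
scoop [ 0.686 -0.013  0.006] [ 0.689 -0.004  0.006]
dish [0.495 0.012 0.02 ] [0.481 0.012 0.02 ]
tray [0.568 0.297 0.03 ] [0.56  0.287 0.03 ]
lamp [0.771 0.126 0.046] [0.774 0.123 0.046]
plug [ 0.384 -0.139  0.03 ] [ 0.367 -0.14   0.03 ]
console [ 0.783 -0.166  0.04 ] [ 0.78  -0.168  0.04 ]
```

View pics/crop2.png

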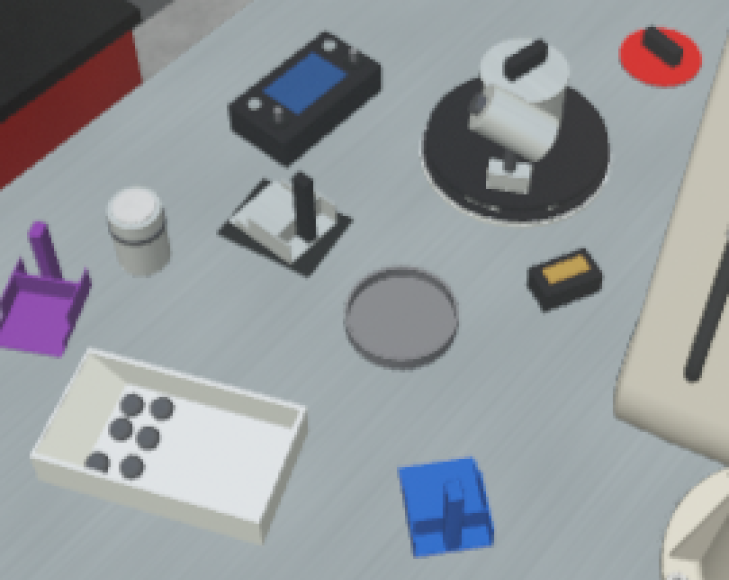

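The crop confirms it: aluminium cap with black bar on the pot, aluminium scoop on the black pad with the handle at (305,205), its mouth to the left, and the tray ramp at its left end. Next come wrist close-ups.

Run:
```python
from h import *
bot.reach([0.63,-0.12,0.40],[1,0,0,0]); cam("wrist","w1"); print(get_obs()["time_s"])
bot.reach([0.66,0.22,0.36],[1,0,0,0]); cam("wrist","w2"); o=get_obs();print(o["time_s"],o["joint_pos"])
for n in("w1","w2"): cv2.imwrite(f"pics/{n}b.png",cv2.resize(cv2.imread(f"pics/{n}.png"),(800,500),interpolation=3))
```

```text
2.725
4.0667 [ 3.17544318e-01  3.89950925e-01  1.33439489e+00 -5.05569072e-04
  1.41686682e+00  1.88992507e+00]
```

View pics/w1b.png

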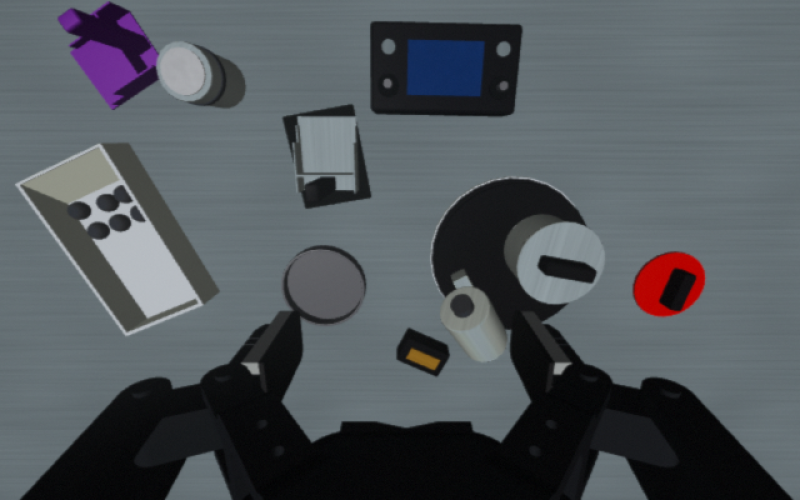

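View pics/w2b.png

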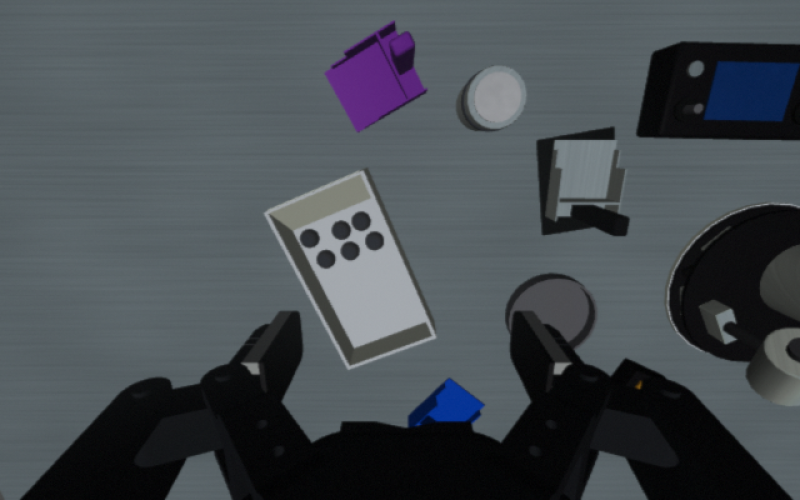

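The first wrist view (800-wide) shows the cap disc centred at (561,262) with its bar from (540,265) to (596,272). The dish is at (325,284), the scoop lip runs (301,116)–(356,117), and the pad corners are (283,117), (352,105), (370,197) and (306,208). The second view shows the tray corners at (264,213), (365,169), (436,337) and (349,369), with the balls at about (310,238), (341,229), (361,221), (326,259), (350,250) and (374,240).

Run:
```python
from h import *
w1,w2=load("w1"),load("w2"); r=lambda c,p,z:c.ray(np.array(p)/1.25,z)[:2]
f=lambda n,*a:print(n,*[np.round(x,4).tolist() for x in a])
def rect(c,P,z):
    Q=np.array([r(c,p,z) for p in P]); d=(Q[1]+Q[0]-Q[2]-Q[3])/2; e=(Q[0]+Q[3]-Q[1]-Q[2])/2
    return Q.mean(0),np.linalg.norm(d),np.linalg.norm(e),np.degrees(np.arctan2(d[1],d[0])),np.degrees(np.arctan2(e[1],e[0]))-90
# masks: cap disc by ellipse of points, base circle
f("cap",r(w1,(561,262),.111)); 
f("bar ends",r(w1,(541,258),.141),r(w1,(597,265),.141))
f("base",r(w1,(517,254),.036))
f("lamp top",r(w1,(462,305),.2))
f("dish",r(w1,(325,284),.022),r(w2,(551,311),.022))
f("dish edges",r(w1,(285,284),.022),r(w1,(365,284),.022))
f("pad",*rect(w1,[(283,117),(352,105),(370,197),(306,208)],.004))
f("tray",*rect(w2,[(264,213),(365,169),(436,337),(349,369)],.049))
f("lip w1",r(w1,(301,116),.0065),r(w1,(356,117),.0065)); f("lip w2",r(w2,(554,139),.0065),r(w2,(618,140),.0065))
f("handle w2",r(w2,(621,221),.114)); 
C0,_,_,a,_=rect(w2,[(264,213),(365,169),(436,337),(349,369)],.049); a=np.radians(a); M=np.array([[np.cos(a),np.sin(a)],[-np.sin(a),np.cos(a)]])
for p in[(310,238),(341,229),(361,221),(326,259),(350,250),(374,240)]: f("ball",(M@(r(w2,p,.017)-C0)))
# zoomed crops: scoop + cap
i1=cv2.imread("pics/w1.png");i2=cv2.imread("pics/w2.png")
A=cv2.resize(i1[80:180,215:315],(400,400),interpolation=3); B=cv2.resize(i2[90:200,410:520],(400,400),interpolation=3)
D=cv2.resize(i1[140:280,340:500],(400,350)[:2],interpolation=3); 
cv2.imwrite("pics/z.png",np.hstack([A,B])); 
cv2.imwrite("pics/zc.png",cv2.resize(i1[130:290,330:500],None,fx=3.5,fy=3.5,interpolation=3))
```

```text
cap [0.559, -0.3112]
bar ends [0.5743, -0.2741] [0.5659, -0.3389]
base [0.5449, -0.2809]
lamp top [0.5449, -0.1772]
dish [0.4927, 0.0016] [0.4981, 0.0104]
dish edges [0.4927, 0.0623] [0.4926, -0.0591]
pad [0.6768, -0.0111] 0.1272 0.0962 9.4139 9.3834
tray [0.5599, 0.2843] 0.2446 0.1353 22.1859 22.7609
lip w1 [0.733, 0.0214] [0.7317, -0.0534]
lip w2 [0.7338, 0.0285] [0.7325, -0.0537]
handle w2 [0.6507, -0.01]
ball [0.0665, 0.0422]
ball [0.0619, -0.0022]
ball [0.0618, -0.0317]
ball [0.0311, 0.0353]
ball [0.0304, -0.0009]
ball [0.031, -0.0371]
```

View pics/zc.png

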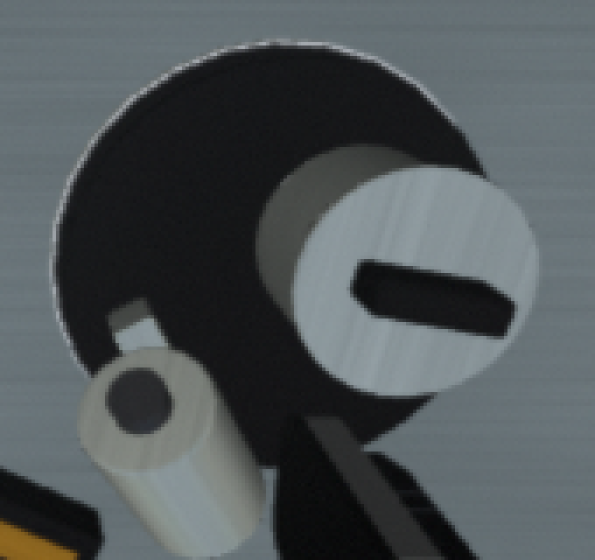

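The crop shows the cap disc spanning x 293–541 and y 165–396. The bar's lower top edge runs from (365,313) to (503,337). Next is one composite for the dish, scoop and tray.

Run:
```python
from h import *
w1=load("w1"); g=lambda p,z:w1.ray(np.array(p)/3.5+[330,130],z)
for a,b,z in[((365,313),(503,337),.141),((358,262),(490,282),.111)]:
    d=(g(a,z)-g(b,z)); print(np.degrees(np.arctan2(d[1],d[0])))
print(g((434,325),.141),g((417,281),.111), g((509,321),.141))
i1=cv2.imread("pics/w1.png");i2=cv2.imread("pics/w2.png");s=cv2.imread("pics/scene0.png")
z=lambda i,x,y,w,h,W,H:cv2.resize(i[y:y+h,x:x+w],(W,H),interpolation=3)
top=np.hstack([z(i1,215,180,100,75,400,300),z(i2,420,95,100,75,400,300)])
bot_=np.hstack([z(i1,215,80,100,75,400,300),z(i2,200,130,160,120,400,300)])
cv2.imwrite("pics/comp.png",np.vstack([top,bot_]))
```

```text
79.61571494310517
81.03556724454445
[ 0.54929064 -0.30745918  0.141     ] [ 0.55787684 -0.31185352  0.111     ] [ 0.55103012 -0.3380681   0.141     ]
```

View pics/comp.png

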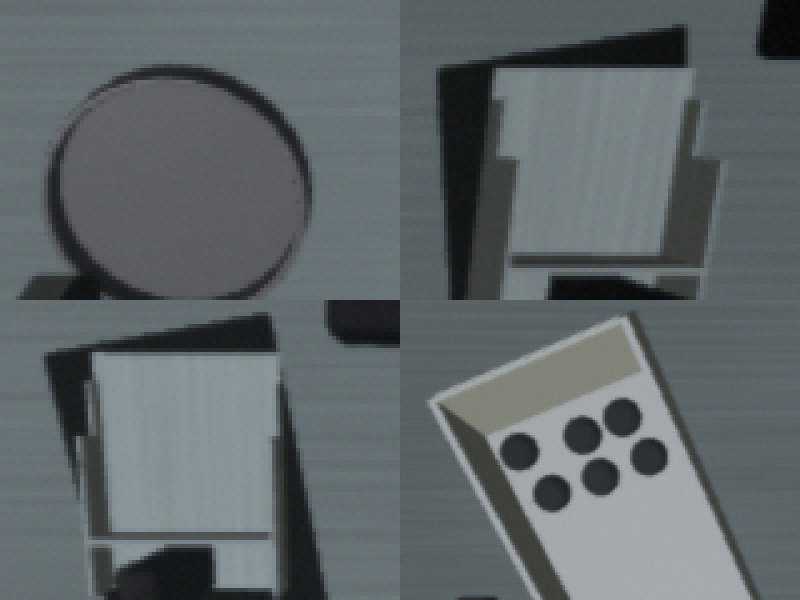

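The composite shows the dish outline spanning x 43–312 with its top at y 64. The scoop lip runs (493,68)–(694,70) in w2 and (90,352)–(279,352) in w1. The balls sit in two rows of three. Next I lift the cap.

```bash
cat >> h.py <<'E'
def Q(yaw,pitch=0):
    "tool down with tool x at heading yaw; pitch>0 = nose (tool x) up"
    return (R.from_euler('z',yaw,degrees=True)*R.from_euler('y',-pitch,degrees=True)*R.from_euler('x',180,degrees=True)).as_quat()
def st(m=""):
    o=get_obs(); print(m,round(o["time_s"],2),o["position"].round(4),"F",o["wrist_force"].round(1),"w",round(o["gripper_width"],4),round(o["grip_force"],1)); return o
E
python3 - <<'E'
from h import *
w1,w2=load("w1"),load("w2"); g=lambda x,y,z:w1.ray((215+x/4,180+y/4),z)
print("dish y",g(43,180,.022)[1]-.064,g(312,190,0)[1]+.064,"x",g(175,64,0)[0]-.064)
for c,a,b in[(w1,(237.5,93),(284.75,93)),(w2,(443.25,112),(493.5,112.3))]: print(c.ray(a,.0065),c.ray(b,.0065))
q=Q(80.3)
bot.reach([.558,-.310,.23],q)
bot.servo_line([.558,-.310,.135],q,.2); st()
hand.move_gripper(.0,40); st("grip")
bot.servo_line([.558,-.310,.25],q,.25); st("lift"); cam("scene","s1"); cam("side","d1")
E
```

```text
dish y 0.0021166788837911343 0.005667528330416824 x 0.4838862887946383
[0.73273144 0.02705027 0.0065    ] [ 0.73266772 -0.05334595  0.0065    ]
[0.73256698 0.02823512 0.0065    ] [ 0.7320353  -0.05236766  0.0065    ]
 6.69 [ 0.5587 -0.31    0.1357] F [0.6 0.5 0.3] w 0.0854 0.0
grip 7.33 [ 0.5582 -0.3102  0.1356] F [0.4 0.6 5.6] w 0.0173 40.8
lift 7.93 [ 0.5573 -0.3096  0.2487] F [-0.5  0.5 -1.4] w 0.0175 39.8
```

Run:
```python
from h import *
from scipy.optimize import least_squares
t=np.linspace(0,2*np.pi,90); ring=np.c_[.064*np.cos(t),.064*np.sin(t)]
obs={"w1":(225.75,293,196,258.8),"side0":(292.8,335,228.5,267),"scene0":(340,388,207.3,240.5)}
def f(p,ks):
    out=[]
    for k in ks:
        P=np.vstack([np.c_[ring+p,np.full(90,z)] for z in(0,.022)]); u=load(k).proj(P)
        out+=list((np.r_[u[:,0].min(),u[:,0].max(),u[:,1].min(),u[:,1].max()]-obs[k])[:4])
    return out
for ks in(["w1"],["side0"],["scene0"],list(obs)): s=least_squares(f,[.49,.005],args=(ks,)); print(ks,s.x,np.round(s.fun,1))
```

```text
['w1'] [0.48638305 0.00417791] [-0.7  0.7 -1.3  1.4]
['side0'] [0.48214447 0.00674873] [-0.2  0.2 -0.4  0.3]
['scene0'] [0.4796953  0.00587552] [-0.1  0.1 -0.9  0.8]
['w1', 'side0', 'scene0'] [0.48425926 0.00537159] [-1.2  0.1 -0.2  2.4 -0.5 -0.  -1.  -0.3 -1.  -0.7 -0.2  1.7]
```

Run:
```python
from h import *
q=Q(80.3); x,y=.4835,.0055
bot.reach([x,y,.16],q); bot.servo_line([x,y,.058],q,.2); o=st("hover")
for z in np.arange(.054,.0395,-.003):
    bot.servo_line([x,y,z],q,.06); o=st(z)
    if o["wrist_force"][2]>4: break
hand.move_gripper(.045); st("rel")
bot.servo_line([x,y,.12],q,.3)
bot.reach([x+.02,y,.30],Q(0)); f,c=cam("wrist","w3"); st()
u=c.proj([[x,y,.03]])[0].astype(int); print(u)
cv2.imwrite("pics/w3c.png",cv2.resize(f[max(0,u[1]-120):u[1]+120,u[0]-200:u[0]+200,::-1],None,fx=2,fy=2,interpolation=3))
```

```text
hover 9.97 [0.4842 0.005  0.0585] F [ 0.2 -0.3 -1.9] w 0.0172 43.5
0.054 10.22 [0.4841 0.0055 0.0548] F [ 1.1 -0.9 -1. ] w 0.0171 43.5
0.051 10.47 [0.4835 0.0055 0.0511] F [-1.2  0.3 -0.4] w 0.017 43.5
0.047999999999999994 10.72 [0.4833 0.0055 0.0478] F [-0.3 -0.4 -2. ] w 0.017 43.5
0.04499999999999999 10.97 [0.4834 0.0051 0.0457] F [-4.5 -4.2 15.9] w 0.0175 46.3
rel 11.35 [0.4835 0.0055 0.0449] F [0.3 0.5 0.2] w 0.0452 0.0
 13.07 [0.503  0.0055 0.2987] F [0.8 0.4 0.1] w 0.0449 0.0
[324 179]
```

View pics/w3c.png

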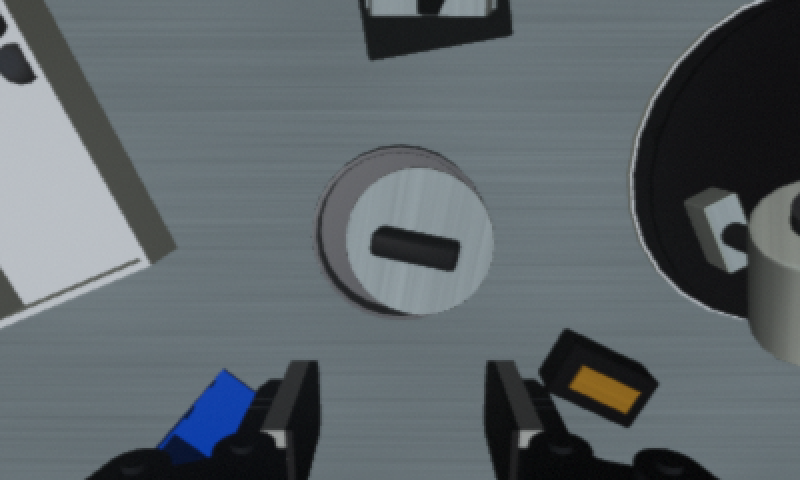

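The picture shows the cap disc centred at (420,241) against a dish outline of x 315 to about 492 and y 145–318, so the cap sits on the rim, about 13 mm off. I'll measure both in this view and re-place the cap.

Run:
```python
from h import *
from scipy.optimize import least_squares
c=load("w3"); im=lambda p:np.array(p)/2+[124,59]
t=np.linspace(0,2*np.pi,180)
def bb(p,r,zs):
    u=(np.vstack([c.proj(np.c_[p[0]+r*np.cos(t),p[1]+r*np.sin(t),t*0+z]) for z in zs])-[124,59])*2
    return np.r_[u[:,0].min(),u[:,0].max(),u[:,1].min(),u[:,1].max()]
d=least_squares(lambda p:(bb(p,.064,(0,.022))-[315,492,145,318])[[0,2,3]],[.49,0]); print("dish",d.x,d.fun, bb(d.x,.064,(0,.022)))
k=least_squares(lambda p:(bb(p,.054,(.026,))-[346,494,167,315]),[.49,0]); print("cap",k.x,k.fun)
print("bar",c.ray(im((417,243)),.054),c.ray(im((370,243)),.05),c.ray(im((461,255)),.05))
```

```text
dish [0.48507416 0.00308767] [ 6.27110639e-05 -1.76644794e+00  2.01921279e+00] [315.00006271 493.45970362 143.23355206 320.01921279]
cap [ 0.48077296 -0.00814388] [-1.7441111   1.74199135  0.27672816 -0.17167915]
bar [ 0.48824715 -0.00521894  0.054     ] [0.48723575 0.02615841 0.05      ] [ 0.47900937 -0.03508244  0.05      ]
```

Run:
```python
from h import *
q=Q(80.3)
bot.reach([.482,-.0075,.11],q); bot.servo_line([.482,-.0075,.048],q,.2); st()
hand.move_gripper(0,40); st("grip")
bot.servo_line([.482,-.0075,.068],q,.15); bot.servo_line([.485,.003,.068],q,.1)
for z in np.arange(.052,.0395,-.002):
    bot.servo_line([.485,.003,z],q,.06); o=st(round(z,3))
    if o["wrist_force"][2]>6: break
hand.move_gripper(.045); st("rel")
bot.servo_line([.485,.003,.12],q,.3)
bot.reach([.505,.003,.28],Q(0)); f,c=cam("wrist","w4"); st()
cv2.imwrite("pics/w4c.png",cv2.resize(f[59:299,124:524,::-1],None,fx=2,fy=2,interpolation=3))
```

```text
14.81 [ 0.4821 -0.0075  0.0483] F [-0.3 -0.4  0.5] w 0.0453 0.0
grip 15.16 [ 0.4831 -0.0075  0.0492] F [ 0.5 -0.2  7.8] w 0.0171 42.4
0.052 16.12 [0.4844 0.0028 0.0513] F [-0.7 -0.3 -2.4] w 0.017 41.1
0.05 16.37 [0.4851 0.003  0.05  ] F [-0.7  0.6 -1.3] w 0.0174 41.1
0.048 16.62 [0.4852 0.0027 0.0487] F [-2.7 -3.4 10.2] w 0.0168 42.7
rel 17.0 [0.485 0.003 0.048] F [ 0.7 -0.6 -0.6] w 0.045 0.0
 18.71 [0.5045 0.003  0.2788] F [-0.4 -0.   0.1] w 0.0451 0.0
```

View pics/w4c.png

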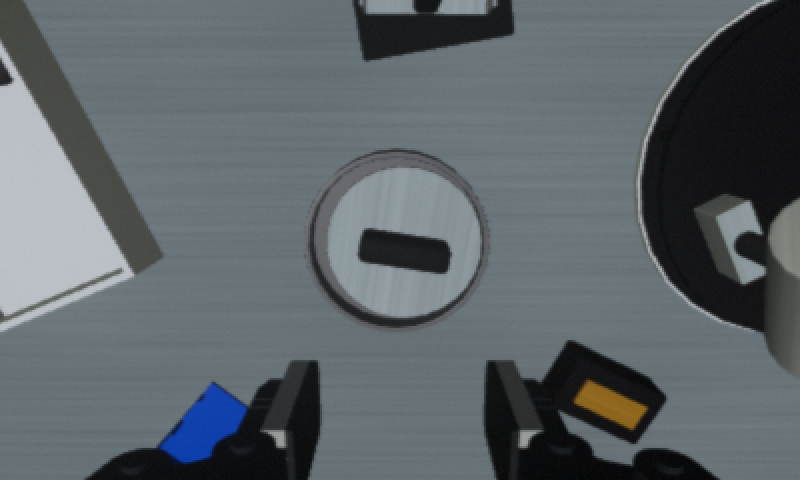

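The cap disc now spans x 327–483 and y 167–319, inside the dish outline of x 306–489 and y 149–329. I'll check the offset numerically.

Run:
```python
from h import *
from scipy.optimize import least_squares
c=load("w4")
t=np.linspace(0,2*np.pi,180)
def bb(p,r,zs):
    u=(np.vstack([c.proj(np.c_[p[0]+r*np.cos(t),p[1]+r*np.sin(t),t*0+z]) for z in zs])-[124,59])*2
    return np.r_[u[:,0].min(),u[:,0].max(),u[:,1].min(),u[:,1].max()]
d=least_squares(lambda p:(bb(p,.064,(0,.022))-[306,489,149,329]),[.49,0]); print("dish",d.x,d.fun)
k=least_squares(lambda p:(bb(p[:2],.054,(p[2],))-[327,483,167,319]),[.49,0,.024]); print("cap",k.x,k.fun)
i=cv2.imread("pics/w4.png")[:,:,::-1].astype(int)
# horizontal profile through the cap centre (row 240/2+59)
for row in(175,183): print(row,[int(v) for v in i[row,355:372].sum(1)//3],'left',[int(v) for v in i[row,274:292].sum(1)//3])
```

```text
dish [0.48544114 0.00528337] [-1.99874248  1.9992083  -2.07392941  2.60528148]
cap [4.83731351e-01 1.24517871e-04 1.82681901e-02] [-0.04869075  0.04869742  0.04806916 -0.05211651]
175 [145, 146, 144, 142, 148, 151, 150, 148, 139, 83, 65, 91, 96, 102, 113, 117, 117] left [111, 111, 105, 108, 92, 53, 44, 86, 102, 105, 104, 105, 104, 111, 135, 146, 151, 153]
183 [145, 143, 143, 150, 150, 147, 145, 143, 138, 91, 59, 91, 97, 92, 108, 114, 115] left [113, 112, 107, 101, 81, 49, 42, 64, 95, 102, 103, 102, 104, 120, 142, 152, 152, 153]
```

Run:
```python
from h import *
q=Q(80.3)
bot.reach([.484,.0,.10],q); bot.servo_line([.484,.0,.0455],q,.25); st()
hand.move_gripper(0,30); o=st("grip"); z0=o["position"][2]
bot.servo_line([.4855,.005,z0+.004],q,.08)
for z in z0+np.array([0,-.0015,-.003]):
    bot.servo_line([.4855,.005,z],q,.06); o=st(round(z,4))
    if o["wrist_force"][2]>6: break
hand.move_gripper(.045); st("rel")
bot.servo_line([.4855,.005,.12],q,.3)
# on to the scoop, mid-height close look
bot.reach([.66,-.012,.25],Q(0)); hand.move_gripper(.06); f,c=cam("wrist","w5"); st()
cv2.imwrite("pics/w5c.png",cv2.resize(f[0:320,110:540,::-1],(800,595),interpolation=3))
```

```text
20.34 [0.4836 0.     0.0455] F [-0.5 -0.8  1.3] w 0.0448 0.0
grip 20.69 [ 0.4852 -0.      0.0471] F [0.4 0.8 6.8] w 0.0173 30.0
0.0471 21.19 [0.4859 0.0051 0.0471] F [1.2 1.4 2.5] w 0.017 30.1
0.0456 21.44 [0.486  0.0051 0.0466] F [-4.5  1.1 22.2] w 0.0175 32.9
rel 21.82 [0.4852 0.005  0.0452] F [ 0.7 -0.  -0.5] w 0.0451 0.0
 23.82 [ 0.6598 -0.0119  0.2499] F [-0.8  0.   0.3] w 0.0601 0.0
```

View pics/w5c.png

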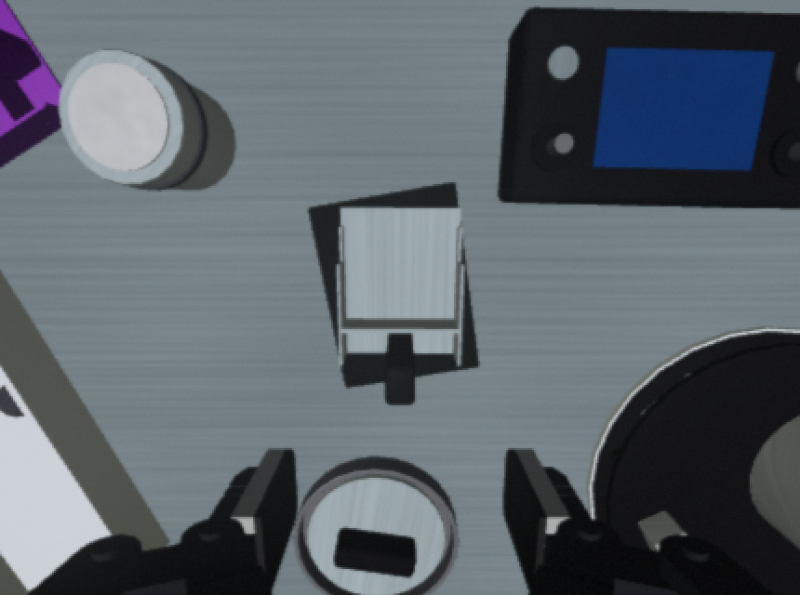

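The picture shows the cap seated concentrically in the dish. It also shows the scoop lip at (341,208)–(461,208), the handle top around (400,388), and the pad corners at (308,208), (456,183), (479,365) and (346,387). That used up my ten pictures, so I'll use image code from here.

Run:
```python
from h import *
c=load("w5"); g=lambda p,z:c.ray((110+p[0]/1.8605,p[1]/1.8594),z)[:2].round(4)
print("lip",g((341,208),.0065),g((461,208),.0065)," back",g((345,353),.0065),g((461,353),.0065))
print("handle top",g((400,404),.114),g((386,390),.114),g((414,390),.114),"base front",g((400,334),.114))
P=[(308,208),(456,183),(479,365),(346,387)]; q=np.array([g(p,.004) for p in P]); print("pad",q.mean(0),q)
d=(q[0]+q[1]-q[2]-q[3])/2; print(np.linalg.norm(d),np.degrees(np.arctan2(d[1],d[0])))
# refine balls by image code in w2
w=load("w2"); im=cv2.imread("pics/w2.png"); gr=cv2.cvtColor(im,cv2.COLOR_BGR2GRAY)
m=np.zeros_like(gr); poly=(np.array([(264,213),(365,169),(436,337),(349,369)])/1.25).astype(np.int32); cv2.fillPoly(m,[poly],255); m=cv2.erode(m,np.ones((5,5)))
b=((gr<75)&(m>0)).astype(np.uint8); n,l,s,ce=cv2.connectedComponentsWithStats(b)
for k in range(1,n):
    if s[k,4]>40: print(s[k].tolist(),ce[k].round(1),w.ray(ce[k],.017)[:2].round(4))
# tray floor: white region mask min-area rect
print([w.ray((np.array(p)/1.25),.049)[:2].round(4).tolist() for p in[(264,213),(365,169),(436,337),(349,369)]])
```

```text
lip [0.7325 0.0264] [ 0.7325 -0.053 ]  back [0.633  0.0267] [ 0.633  -0.0564]
handle top [ 0.6349 -0.0126] [ 0.6426 -0.0053] [ 0.6426 -0.0198] base front [ 0.6724 -0.0126]
pad [ 0.6776   -0.010975] [[ 0.7325  0.0487]
 [ 0.7483 -0.0495]
 [ 0.6233 -0.0701]
 [ 0.6063  0.027 ]]
0.127368294720468 9.55846218022584
[282, 170, 14, 14, 165] [288.5 176.5] [0.6296 0.2787]
[217, 173, 126, 118, 1368] [265.4 241.9] [0.5096 0.3248]
[266, 177, 15, 14, 164] [272.7 183.6] [0.6173 0.3059]
[241, 184, 14, 14, 163] [247.4 190.3] [0.6057 0.3495]
[293, 186, 14, 14, 162] [299.4 192.4] [0.602  0.2613]
[273, 194, 14, 14, 157] [279.7 200.3] [0.5878 0.2955]
[254, 200, 14, 14, 159] [260.5 206.8] [0.5762 0.3292]
[[0.6465, 0.3939], [0.6998, 0.267], [0.4724, 0.1768], [0.4209, 0.2994]]
```

Run:
```python
from h import *
bot.reach([.49,-.315,.32],Q(0)); f,c=cam("wrist","w6"); st()
bot.reach([.6445,-.013,.22],Q(0)); st()
g=cv2.cvtColor(f,cv2.COLOR_RGB2GRAY)
t=np.linspace(0,2*np.pi,400); P=lambda x,y,r,z=.105:c.proj(np.c_[x+r*np.cos(t),y+r*np.sin(t),t*0+z]).astype(np.float32)
# edge score: mean |gradient along radius| brightness in rim annulus (46..50) minus outside (52..56)
def smp(x,y,r): u=P(x,y,r); return cv2.remap(g,u[:,0].copy(),u[:,1].copy(),cv2.INTER_LINEAR).astype(float).mean()
best=sorted(((smp(x,y,.0485)+smp(x,y,.0475))/2-smp(x,y,.0525)*.5-smp(x,y,.044)*.5,x,y) for x in np.arange(.535,.58,.001) for y in np.arange(-.34,-.285,.001))[::-1]
for b in best[:6]: print(np.round(b,4))
_,x,y=best[0]; print([round(smp(x,y,r)) for r in np.arange(.02,.07,.002)])
for s in(-1,1): print("bytes",P(x,y,.05).min(0),P(x,y,.05).max(0))
```

```text
25.2 [ 0.4907 -0.3141  0.3196] F [ 0.4 -1.3  1.1] w 0.0603 0.0
 26.52 [ 0.6445 -0.014   0.2204] F [ 0.  -0.6 -0.1] w 0.0599 0.0
[91.6538  0.554  -0.31  ]
[87.4012  0.555  -0.31  ]
[86.7162  0.554  -0.311 ]
[82.375  0.555 -0.311]
[79.0275  0.554  -0.309 ]
[77.2525  0.553  -0.31  ]
[151, 151, 151, 151, 151, 151, 151, 151, 142, 110, 80, 64, 66, 116, 144, 63, 31, 30, 30, 31, 31, 39, 47, 51, 54]
bytes [277.09317  73.24321] [364.46548 163.85286]
bytes [277.09317  73.24321] [364.46548 163.85286]
```

The pot is at (0.554, -0.310), with a crisp match. Now I grip the scoop and carry it to the tray.

```bash
cat >> h.py <<'E'
H=.088 # tcp height above the scoop's underside
def pose(o,yaw,pitch):
    "tcp pose for scoop origin o, heading, pitch (nose up +)"
    r=R.from_euler('z',yaw,degrees=True)*R.from_euler('y',-pitch,degrees=True)
    return np.array(o)+r.apply([-.039,0,H]),Q(yaw,pitch)
T0=np.array([.560,.284]); TY=22.4
def tw(x,y):
    a=np.radians(TY); return T0+np.array([x*np.cos(a)-y*np.sin(a),x*np.sin(a)+y*np.cos(a)])
E
python3 - <<'E'
from h import *
bot.servo_line([.6445,-.0132,.092],Q(0),.2); st()
hand.move_gripper(0,110); st("grip")
bot.servo_line([.6445,-.0132,.21],Q(0),.25); st("lift")
x0=-.042; p,q=pose([*tw(x0,-.014),.08],TY,-1.5)
for pp in (-1.5,15): print(kinematics.solve_ik(*pose([*tw(.05,-.014),.02],TY,pp)))
bot.reach(p+[0,0,.03],q)
p1,_=pose([*tw(x0,-.014),.010],TY,-1.5); bot.servo_line(p1,q,.15); st("low")
for z in np.arange(.008,-.001,-.001):
    p,_=pose([*tw(x0,-.014),z],TY,-1.5); bot.servo_line(p,q,.05); o=st(round(z,4))
    if o["wrist_force"][2]>2.5: break
f,c=cam("wrist","w7");
E
```

```text
27.32 [ 0.6453 -0.0137  0.0931] F [ 0.3 -0.1 -0.6] w 0.0599 0.0
grip 27.79 [ 0.645  -0.0131  0.0929] F [-2.1  0.8  6. ] w 0.015 107.0
lift 28.42 [ 0.6437 -0.0132  0.2088] F [ 0.9 -0.3 -3.1] w 0.0148 107.2
[4.42881382e-01 5.39381226e-01 1.68463502e+00 1.67792632e-03
 9.43721742e-01 1.62172162e+00]
[ 0.45424834  0.43060996  1.95819889 -0.03467959  0.49173538  1.66251297]
low 30.38 [0.4933 0.241  0.0996] F [-0.5  0.6 -1.9] w 0.0148 107.2
0.008 30.62 [0.493  0.2412 0.0976] F [ 0.5  0.1 -2.2] w 0.0151 107.2
0.007 30.88 [0.4926 0.2411 0.0961] F [ 0.8 -1.  -1. ] w 0.0152 107.2
0.006 31.12 [0.4927 0.2412 0.0952] F [-1.   0.5  0.9] w 0.0149 107.8
0.005 31.38 [0.4924 0.2412 0.0947] F [-5.1 -0.7  9.3] w 0.015 109.0
```

```bash
cat >> h.py <<'E'
def balls(c,f,o,yaw,pitch,tag):
    "dark blobs as scoop-frame x,y at ball-centre height on its floor, in mm"
    r=R.from_euler('z',yaw,degrees=True)*R.from_euler('y',-pitch,degrees=True); g=cv2.cvtColor(f,cv2.COLOR_RGB2GRAY)
    # rectify plane z=.0155 of the scoop, 2 px/mm, x -25..95, y -60..60
    src=np.float32([[-.025,-.06],[.095,-.06],[.095,.06],[-.025,.06]]); 
    u=c.proj(np.array(o)+r.apply(np.c_[src,np.full(4,.0155)])).astype(np.float32)
    M=cv2.getPerspectiveTransform(u,np.float32([[0,0],[240,0],[240,240],[0,240]])); w=cv2.warpPerspective(g,M,(240,240)); cv2.imwrite(f"pics/{tag}_r.png",w)
    h=cv2.HoughCircles(cv2.GaussianBlur(w,(5,5),1),cv2.HOUGH_GRADIENT,1,36,param1=80,param2=14,minRadius=21,maxRadius=32)
    if h is not None:
        for x,y,rad in h[0]:
            m=w[max(0,int(y)-6):int(y)+6,max(0,int(x)-6):int(x)+6].mean()
            if m<80: print(tag,"ball x %.0f y %.0f r %.0f dark %.0f"%(x/2-25,y/2-60,rad/2,m))
E
python3 - <<'E'
from h import *
d=np.load("pics/w7.npz");c=load("w7");f=cv2.imread("pics/w7.png")[:,:,::-1].copy()
balls(c,f,[*tw(-.042,-.014),.005],TY,-1.5,"w7")
y=-.014
p,q=pose([*tw(.012,y),.0058],TY,-1.5); bot.servo_line(p,q,.12); st("push1")
p,q=pose([*tw(.031,y),.0058],TY,-1.5); bot.servo_line(p,q,.08); st("push2")
bot.dwell(.3)
f,c=cam("wrist","w8"); balls(c,f,[*tw(.031,y),.0058],TY,-1.5,"w8")
E
```

```text
w7 ball x 72 y -23 r 13 dark 45
w7 ball x 72 y 14 r 13 dark 46
w7 ball x 73 y 49 r 13 dark 45
push1 32.02 [0.5428 0.2617 0.0947] F [2.2 0.4 0.7] w 0.0144 107.6
push2 32.42 [0.5593 0.2686 0.0949] F [-2.5  0.1  5.8] w 0.0151 108.1
w8 ball x 49 y 18 r 13 dark 47
w8 ball x 49 y -8 r 13 dark 47
w8 ball x 23 y 20 r 13 dark 47
w8 ball x 29 y -25 r 13 dark 47
w8 ball x 38 y 57 r 13 dark 47
w8 ball x 13 y 59 r 12 dark 48
```

Detection works: two balls are in the scoop, two are at the lip against the ramp, and two are outside it. Now I curl up along the ramp.

Run:
```python
from h import *
y=-.014
def curl(a,m):
    s,c=np.sin(np.radians(a)),np.cos(np.radians(a)); bx=.084+.1*max(s,0)/np.tan(np.radians(50))-m-.1*c
    return [*tw(bx+.05*c,y),.0058+.05*abs(s)+.0005]
for a,m in[(1,.001),(6,.001),(11,.001),(16,.002)]:
    o=curl(a,m); p,q=pose(o,TY,a); bot.servo_line(p,q,.06); st(a)
bot.dwell(.3); f,c=cam("wrist","w9"); balls(c,f,o,TY,16,"w9")
```

```text
1 33.02 [0.5581 0.268  0.0937] F [-0.8 -1.1 -3.9] w 0.0147 107.4
6 33.27 [0.5584 0.2681 0.0945] F [ 0.5  0.4 -3.4] w 0.015 107.7
11 33.52 [0.5596 0.2686 0.0943] F [-0.7 -0.4 -3.2] w 0.0149 107.9
16 33.77 [0.5603 0.2689 0.0934] F [-0.3 -0.6 -3.8] w 0.0146 108.0
w9 ball x -6 y 0 r 13 dark 43
w9 ball x -13 y -25 r 13 dark 45
w9 ball x 13 y 24 r 13 dark 45
w9 ball x -13 y 25 r 13 dark 44
w9 ball x 13 y 52 r 12 dark 45
w9 ball x -10 y 56 r 13 dark 45
```

Four balls are in the scoop. Next come lifting, carrying and a reachability check for pouring.

```bash
cat >> h.py <<'E'
POT=np.array([.554,-.310])
def pour(phi,pitch,lz,back=.022):
    d=np.array([np.cos(np.radians(phi)),np.sin(np.radians(phi)),0]); a=np.radians(pitch)
    lip=np.r_[POT,lz]-back*d
    return pose(lip-.05*(np.cos(a)*d+[0,0,np.sin(a)]),phi,pitch)
E
python3 - <<'E'
from h import *
for phi in(8,0,-10):
    for a in(16,-20,-45):
        j=kinematics.solve_ik(*pour(phi,a,.118)); print(phi,a,None if j is None else j.round(2))
o=get_obs()["position"]; 
bot.servo_line(o+[0,0,.225],None,.2); st("up")
f,c=cam("wrist","wa")
r=R.from_euler('z',TY,degrees=True)*R.from_euler('y',-16,degrees=True)
balls(c,f,get_obs()["position"]-r.apply([-.039,0,H]),TY,16,"wa")
E
```

```text
8 16 [-0.8   0.23  2.02  0.33  0.75  0.41]
8 -20 [-0.48  0.45  1.58 -0.2   1.41  1.01]
8 -45 [-0.36  0.73  1.24 -0.36  1.87  1.09]
0 16 [-0.75  0.2   2.07  0.3   0.7   0.6 ]
0 -20 [-0.49  0.45  1.57 -0.16  1.43  1.13]
0 -45 [-0.39  0.75  1.21 -0.29  1.92  1.19]
-10 16 [-0.68  0.16  2.11  0.23  0.64  0.89]
-10 -20 [-0.49  0.45  1.57 -0.11  1.45  1.28]
-10 -45 [-0.43  0.76  1.17 -0.19  1.97  1.31]
up 35.39 [0.5607 0.2691 0.3176] F [-0.3  0.1 -4.1] w 0.0146 108.0
wa ball x 11 y 18 r 13 dark 49
wa ball x -7 y 0 r 13 dark 48
wa ball x -14 y -25 r 13 dark 49
wa ball x -14 y 25 r 14 dark 49
```

Run:
```python
from h import *
phi=4; p,q=pour(phi,16,.285)
bot.servo_line(p,q,.27); st("over")
p,q=pour(phi,16,.127); bot.servo_line(p,q,.2); st("down")
f,c=cam("wrist","wb"); r=R.from_euler('z',phi,degrees=True)*R.from_euler('y',-16,degrees=True)
balls(c,f,p-r.apply([-.039,0,H]),phi,16,"wb")
for a,lz,v in[(4,.120,.1),(-6,.116,.08),(-10,.115,.04),(-14,.115,.04),(-18,.115,.04)]:
    p,q=pour(phi,a,lz); bot.servo_line(p,q,v)
bot.dwell(.4)
f,c=cam("wrist","wc"); r=R.from_euler('z',phi,degrees=True)*R.from_euler('y',18,degrees=True)
balls(c,f,p-r.apply([-.039,0,H]),phi,-18,"wc")
for a in(-26,-36): p,q=pour(phi,a,.116); bot.servo_line(p,q,.08)
bot.dwell(.3); st("poured")
f,c=cam("wrist","wd"); r=R.from_euler('z',phi,degrees=True)*R.from_euler('y',36,degrees=True)
balls(c,f,p-r.apply([-.039,0,H]),phi,-36,"wd")
```

```text
over 37.83 [ 0.4227 -0.3185  0.345 ] F [ 0.6 -0.9 -3.5] w 0.0146 108.1
down 38.77 [ 0.4232 -0.3196  0.188 ] F [ 0.1 -0.4 -3.3] w 0.0148 108.2
wb ball x 13 y 18 r 13 dark 54
wb ball x -12 y -26 r 13 dark 54
wb ball x -6 y -1 r 13 dark 54
wb ball x -13 y 25 r 13 dark 53
wb ball x 76 y 15 r 12 dark 61
wc ball x 81 y 26 r 12 dark 48
wc ball x 72 y -23 r 11 dark 51
wc ball x 52 y 2 r 12 dark 53
poured 42.3 [ 0.5113 -0.3132  0.2402] F [ 1.2 -0.7 -1.3] w 0.0147 108.5
wd ball x 87 y -25 r 11 dark 52
wd ball x 67 y 4 r 11 dark 52
```

Run:
```python
from h import *
phi=4; p,q=pour(phi,-20,.17,.03); bot.servo_line(p,q,.2)
p,q=pour(phi,0,.22,.058); bot.servo_line(p,q,.2); bot.dwell(.1)
f,c=cam("wrist","we"); g=cv2.cvtColor(f,cv2.COLOR_RGB2GRAY)
for z in(.053,.075):
    s=.06; src=np.array([[-s,-s],[s,-s],[s,s],[-s,s]])+POT; u=c.proj(np.c_[src,np.full(4,z)]).astype(np.float32); print(u.round().tolist())
    w=cv2.warpPerspective(g,cv2.getPerspectiveTransform(u,np.float32([[0,0],[240,0],[240,240],[0,240]])),(240,240)); cv2.imwrite(f"pics/pot{z}.png",w)
    h=cv2.HoughCircles(cv2.GaussianBlur(w,(5,5),1),cv2.HOUGH_GRADIENT,1,34,param1=60,param2=12,minRadius=20,maxRadius=34)
    for x,y,r in (h[0] if h is not None else []): print(z,"x %.0f y %.0f r %.0f dark %.0f"%(x/2-60,y/2-60,r/2,w[max(0,int(y)-6):int(y)+6,max(0,int(x)-6):int(x)+6].mean()))
    yy,xx=np.mgrid[:240,:240]; m=(xx-120)**2+(yy-120)**2<88**2; print("dark mm2",((w<70)&m).sum()/4)
st()
```

```text
[[369.0, 104.0], [382.0, -8.0], [275.0, -16.0], [274.0, 97.0]]
0.053 x -32 y 4 r 13 dark 48
0.053 x 4 y 31 r 13 dark 44
0.053 x -3 y -31 r 13 dark 47
0.053 x 31 y -10 r 13 dark 45
0.053 x 28 y 40 r 15 dark 53
0.053 x 42 y -38 r 14 dark 59
0.053 x -16 y 30 r 13 dark 137
dark mm2 2040.75
[[372.0, 103.0], [385.0, -16.0], [272.0, -25.0], [270.0, 96.0]]
0.075 x -34 y 4 r 12 dark 48
0.075 x -0 y 29 r 12 dark 44
0.075 x -7 y -30 r 12 dark 47
0.075 x 25 y -10 r 12 dark 45
0.075 x -19 y 27 r 14 dark 137
dark mm2 2528.0
 43.45 [ 0.4085 -0.32    0.3068] F [ 1.1 -1.3 -2.5] w 0.0149 108.5
```

Four balls lie on the pot floor. Now the scoop goes back.

Run:
```python
from h import *
o=get_obs()["position"]; bot.servo_line(o+[0,0,.045],None,.2)
p,q=pose([.6775,-.011,.26],9.5,0); bot.servo_line(p,q,.25)
p,_=pose([.6775,-.011,.012],9.5,0); bot.servo_line(p,q,.2); st("low")
for z in np.arange(.009,.001,-.001):
    p,_=pose([.6775,-.011,z],9.5,0); bot.servo_line(p,q,.05); o=st(round(z,4))
    if o["wrist_force"][2]>2: break
hand.move_gripper(.06); st("rel"); bot.dwell(.2)
o=get_obs()["position"]; bot.servo_line(o+[0,0,.10],None,.2)
a=np.radians(9.5); bot.reach([.6775-.02*np.cos(a),-.011,.27],Q(9.5)); f,c=cam("wrist","wf"); st()
g=cv2.cvtColor(f,cv2.COLOR_RGB2GRAY)
Mz=R.from_euler('z',9.5,degrees=True)
def rect(z,half):
    src=np.array([[-half,-half],[half,-half],[half,half],[-half,half]]); u=c.proj(Mz.apply(np.c_[src,np.full(4,z)])+[.6775,-.011,0]).astype(np.float32)
    return cv2.warpPerspective(g,cv2.getPerspectiveTransform(u,np.float32([[0,0],[400,0],[400,400],[0,400]])),(400,400))
w=rect(.0065,.08); cv2.imwrite("pics/pad.png",w)
px=lambda mm:int((mm+80)*2.5)
print("profile y at x=45:",[(mm,int(w[px(mm),px(45)])) for mm in range(-60,61,3)])
print("profile x at y=20:",[(mm,int(w[px(20),px(mm)])) for mm in range(-75,76,3)])
print("y at x=-45:",[(mm,int(w[px(mm),px(-45)])) for mm in range(-60,61,3)])
```

```text
low 46.88 [ 0.6398 -0.0175  0.1012] F [ 0.5 -0.9 -2.2] w 0.0148 108.5
0.009 47.13 [ 0.6392 -0.0175  0.0974] F [-0.1  0.1 -2.4] w 0.0148 108.5
0.008 47.38 [ 0.639  -0.0174  0.096 ] F [-0.9  0.2 -1.9] w 0.0145 108.5
0.007 47.63 [ 0.639  -0.0175  0.0949] F [-0.3  0.9 -1.9] w 0.0151 108.5
0.006 47.88 [ 0.639  -0.0174  0.0939] F [ 0.   0.1 -2. ] w 0.0151 108.5
0.005 48.13 [ 0.6391 -0.0174  0.093 ] F [-0.2  0.8 -1.8] w 0.0148 108.6
0.004 48.38 [ 0.6391 -0.0173  0.0929] F [-4.   1.2  8.2] w 0.0152 109.8
rel 48.88 [ 0.639  -0.0175  0.0919] F [-0.2  0.2  1.5] w 0.0597 0.0
 50.2 [ 0.6569 -0.011   0.2682] F [-0.7  0.7  0.2] w 0.0602 0.0
profile y at x=45: [(-60, 123), (-57, 123), (-54, 122), (-51, 121), (-48, 59), (-45, 30), (-42, 33), (-39, 122), (-36, 165), (-33, 163), (-30, 160), (-27, 161), (-24, 161), (-21, 165), (-18, 162), (-15, 163), (-12, 162), (-9, 162), (-6, 165), (-3, 161), (0, 160), (3, 165), (6, 159), (9, 160), (12, 159), (15, 160), (18, 159), (21, 159), (24, 162), (27, 164), (30, 163), (33, 162), (36, 159), (39, 148), (42, 35), (45, 32), (48, 34), (51, 108), (54, 126), (57, 126),
[... 362 characters left out ...]
(12, 158), (15, 158), (18, 157), (21, 156), (24, 157), (27, 156), (30, 157), (33, 156), (36, 156), (39, 156), (42, 156), (45, 156), (48, 145), (51, 33), (54, 31), (57, 31), (60, 31), (63, 33), (66, 116), (69, 122), (72, 123), (75, 123)]
y at x=-45: [(-60, 125), (-57, 126), (-54, 125), (-51, 125), (-48, 59), (-45, 48), (-42, 134), (-39, 90), (-36, 162), (-33, 161), (-30, 161), (-27, 165), (-24, 162), (-21, 163), (-18, 167), (-15, 163), (-12, 161), (-9, 90), (-6, 26), (-3, 27), (0, 26), (3, 27), (6, 29), (9, 105), (12, 158), (15, 160), (18, 165), (21, 162), (24, 164), (27, 163), (30, 164), (33, 162), (36, 159), (39, 89), (42, 129), (45, 43), (48, 38), (51, 97), (54, 122), (57, 122), (60, 121)]
```

The scoop is within 2 mm of the pad's middle and aligned with it, four balls are in the pot, and two were left in the tray.

```bash
python3 -c "
from h import *
print(hand_in())"
```

```text
the job is handed in; nothing more can be done
None
```

I handed the job in at about 50 s of the 72 s: the cap lies in its holder, four balls are in the pot with the other two left in the tray, and the scoop stands within 2 mm of its pad's middle; I steered clear of the console, spare lamp and connector box but took no final picture of them.

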